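# Turn a slide carrier over with the hinged flipper

### The arm

A 6-joint arm with a two-finger parallel gripper is mounted at the origin on a cart in front of the work surface, level with it; the furniture and walls round the work are solid. World frame = base frame: x ahead of the robot, y to its left, z up, the work surface at z = 0. Lengths are in m, angles in rad, forces in N, time in s.
With the tool pointing down it reaches from about 0.425 to 1.125 m from the base axis. Payload 14.9 kg.
Tool frame: the origin (TCP) lies at the very end of the fingers, on their centre line; the grasp point (between the pads) lies 19 mm behind it; z points along the fingers, y is the line along which they close (so a half turn about z gives the same grasp; the last joint's range is limited). The gripper opens to 91 mm and grips with 3 to 60 N. Pads are 32 mm wide; open, the fingers measure 118 mm over their backs; the gripper's body (76 mm by 178 mm) begins 60 mm behind the grasp point.
Start: joints at [-1.351, 0.379, 1.734, -0, 1.028, -0.033], TCP at [0.175, -0.678, 0.214] pointing down, gripper open.
Joint ranges: [-2.77, 2.77], [-0.74, 2.19], [0, 2.66], [-1.06, 4.2], [0.31, 2.87], [-3.08, 3.08]. Speed limits (rad/s): [1.89, 1.89, 2.39, 3.14, 3.14, 3.14].

### API

Orientations are given as a unit quaternion [w, x, y, z].
In Python, from bench import sense, viewer, ctrl, finder gives the robot as it stands.
- The arm moves only by the shell command python3 -m handwheel 'ROWS' [FORCE]. ROWS is JSON, a list of rows, each a list of 7 numbers: the opening, from 0 (shut) to 1 (fully open), then the shift along the world's x, y, z in m, then the turn, a rotation vector about the world's x, y, z in rad. In form: [[grip, tx, ty, tz, wx, wy, wz], ...]. A call has 1 to 12 rows; each row is the pose to reach, as a shift and turn from the pose commanded when the call began; what a row does not reach only later rows make up. A row lasts 1/10 s, in which the tool goes at most 50 mm and 8.59 degrees, less where a joint would pass 70% of its speed; a pose out of reach is approached as far as the arm can. A call with a gripper value outside its range is refused whole. The fingers move at their own pace and stop on an object; FORCE is the grip in N (left out, the last holds). Time passes only in rows, so rows that repeat a pose let the fingers close. It gives the time, the measured TCP pose, the force, the opening and the grip force at its end, in the units of the state.
- sense(): the state, without advancing time (a new reading comes with each control period).
- viewer.read_camera(name): name is "scene" or "side" or "wrist"; returns the picture (420x560x3 uint8, red, green, blue); there is no depth.
- viewer.camera_info(name): a dict with "mtx" (3x3 intrinsics, pixels), "T" (4x4, takes a point from camera to world coordinates); the wrist camera has in their place "T_tool_cam" (4x4, takes a point from camera to tool coordinates, whose origin is the TCP and whose axes are the flange's). Camera axes: x right, y up, looking along -z (the intrinsics and any distortion apply to the point x, -y, -z); pixel columns grow to the right and rows downward; lengths in m; the calibration is good to about 2 mm. A picture is of the moment at which its call begins: read the wrist's pose just before it. camera_info takes no time and is no camera call.
- ctrl.sign_off(): hands the job in; it is judged then, once.
Trained networks look in the newest picture that a camera, given by its name, has taken for a name from the list of things; names that differ only in an ending like _2 or _b are one class to them, and where a whole thing is asked for, a point or a joint stands for the part that bears it (a point fixed in the world has none). Each returns a list of dicts, best first, with "p" (0 to 1); they miss things now and then, are a little off and sometimes report something else, mostly with a low value. They report only what shows in the picture. A call takes as long as a camera call. They do not tell look-alikes from the thing itself.
- finder.find_in(camera, name): "pixel" ([column, row] in pixels, amid what is visible of it).
- finder.silhouettes(camera, name): "pixels" (420x560 bool, what is visible of it) and "pixel" ([column, row] in pixels, amid what is visible of it).
- finder.landmark_of(camera, name): "pixel" ([column, row] in pixels: a listed point, or the origin of a listed thing).
The state is a dict: "time_s": time; "joint_pos": joint angles; "dq": joint speeds; "tau": joint torques, N m; "tcp_pos": TCP position; "ee_rot": TCP orientation; "force": force on the tool from outside, world axes, zero at the start; "wrist_torque": the same for the moment, N m; "grip_width": finger opening in m; "gripper_force": force on a finger pad.
Only numpy, scipy, OpenCV 4.12 (cv2) and the standard library are available. Lean on these libraries where they do the work, as an engineer would, in place of code of your own. Each camera call takes 0.05 s, during which the arm holds its last target. There are 200 camera calls.

### The job

Press the hinged flipper, left a little raised, right down on its rests, pocket up. Then load the loose steel slide carrier face up (grip fin on top) into its pocket, tilting it so that one long edge goes under the two half-moon lips by the hinge, lay it flat on the pocket floor and let go. Finally take the flipper by its cross bar and swing it right over, without letting it slam, until it lies fully down on the other side and the carrier has dropped face down into the nest; leave it there and do not disturb the beaker, the bottle and the blue-lidded cup.

Things in the scene. Friction and masses are not known exactly. Their poses are not given: they have to be found in the camera images.
- carrier_center (a point): Loose steel slide carrier, face up on the table: plate 100 (x) x 84 (y) x 6 mm, two glass slides on its face, upright grip fin mid-face 60 long (x), 12 thick (y), 34 mm high. Point: on the middle axis, 20 mm above the plate's underside, 14 above its face, 20 below the fin's top. z out of the face. Either long edge may go to the hinge. 0.13 to 0.25 kg. Grip the fin's upper half.
- station: The turnover station, fixed to the table for the task: grey base plate 150 (x) x 270 (y) x 10 mm; origin under its middle, z up. The hinge line runs along its x axis, 60 mm above the table. On its +y side is the loading side where the flipper is loaded; on its -y side is the nest.
- hinge (a point): Middle of the hinge line of the flipper, 60 mm above the station's origin; axes as the station's. The hinge line is the x axis.
- flipper (a joint): Flipper angle about the station's x axis, rad: 0 = down on the +y side, pocket up (hard stop), pi/2 = upright, pi = fully down over the nest (hard stop). Starts at 0.15 to 0.45; loading needs 0, where the catches are open. Friction hinge, 0.6 N m: stays where left; 4 to 10 N at the bar swing it. Only in the last 5 degrees or so before pi do lips and catches let the carrier drop.
- pocket (a point): Middle of the pocket's floor, on its surface, 64 mm from the hinge line and 5 mm below it at joint 0; axes turn with the flipper and equal the station's at joint 0 (z out of the pocket). Here: side walls at x = +-52 mm, 6 mm high, sloped tops; hinge-side wall at y = -42; far wall at y = +43.5, 8.5 mm high.
- lip_edge (a point): Midway between the tips of the two dark half-moon lips (30 mm discs with a flat, 4 mm thick, 22 mm either side of the middle) over the pocket's hinge-side wall: 7 mm out from that wall, undersides 10 mm above the floor. The carrier fits only with one long edge under them, tilted about 15 degrees (18 at most), that edge low on the floor; push it to the wall, then lower it flat.
- catch_edge (a point): Midway between the flats of the two half-moon catches at the pocket's far end (same discs as the lips), undersides 10 mm above the floor. At joint 0 they are open (flats 1 mm behind the far wall's face). Geared to the hinge, they turn over the carrier, if it lies flat, as the flipper starts to rise, and off it again at the end of the swing.
- flipper_bar (a point): Middle of the flipper's round dark steel cross bar, 12 mm thick, parallel to the hinge, 168 mm from the hinge line, 86 mm free between its end arms, 32 mm clear of the flipper plate. Axes turn with the flipper. At joint 0 and pi it is 60 mm above the table, free below. Held from above across its thickness it turns between the fingers, through the whole swing.
- nest (a point): Middle of the floor (the tops of two side blocks) of the nest, 64 mm from the hinge line along the station's -y, 50 mm above the table; axes as the station's. The turned carrier rests here on its face, underside up, fin hanging down in the gap between the blocks; low rims 3 to 4 mm clear of it locate it.
- beaker: Bystander: plastic beaker, 73 mm wide, 118 mm tall, origin under its middle. Leave alone.
- stock_bottle: Bystander: white-capped bottle, 52 mm wide, 106 mm tall, origin under its middle. Leave alone.
- blue_cup: Bystander: white cup with a blue lid, 60 mm wide, 56 mm tall, origin under its middle. Leave alone.
Mind the look-alikes: they are no part of the job. There is more than one size of the part that bears carrier_center; the job needs the smaller.

How it is judged:
On the way, in this order (a step that is already met when the one before it is completed fails the run):
1. the carrier lies face up, flat in the flipper's pocket with its edge under the lips, and is let go, the flipper still lying on the loading side (value of joint flipper below 0.08 rad and z of carrier_center in the frame of pocket between 0.0175 and 0.0225 m and y of carrier_center in the frame of pocket between -0.003 and 0.0035 m and angle between carrier_center's own z axis and vertical below 0.06 rad and contact force between the fingers and carrier below 0.1 N), for 0.2 s.
2. the flipper is brought upright with the carrier held in its pocket (value of joint flipper between 1.4 and 2.2 rad and distance between carrier_center and pocket below 0.032 m), for 0.05 s.
At the end, for the whole second after the job is handed in: The flipper lies fully down over the nest (within about 0.07 rad of its stop) and the carrier lies face down in the nest: flat within 0.07 rad, its face on the nest floor within 2.5 mm, centred within 6 mm, square within 0.08 rad, at rest (value of joint flipper above 3.07 rad and angle between carrier_center's own z axis and vertical above 3.07 rad and horizontal distance between carrier_center and nest below 0.006 m and angle between the x axis of carrier_center and the x axis of nest, either way round below 0.08 rad and z of carrier_center in the frame of nest between -0.0165 and -0.0115 m and linear speed of carrier below 0.02 m/s); the robot touches nothing.
It fails at once if the flipper is swung or dropped fast (over 4 rad/s) (velocity of joint flipper above 4 rad/s or velocity of joint flipper below -4 rad/s).
It fails at once if a bystander is moved more than 30 mm (distance of any of beaker, stock_bottle, blue_cup from where it was at the start of the episode above 0.03 m).
It also fails if it takes over 72 s, if anything falls off the work surface, if the arm or the gripper's body presses on something with over 40 N, if the wrist force passes 120 N, or if a joint passes its speed limit or range.

## Working session

There is one attempt and no reset: what is moved stays moved. The work goes in short steps, Python scripts to look and compute and a shell command to move; the robot and the scene stay as the last step left them, time stands still between calls to the robot, and variables do not carry over. Pictures are saved under pics/ and viewed, at most 10 in all, crops included, and the job is handed in when it is done.

```bash
ls; mkdir -p pics; cat > h.py <<'E'
import numpy as np, cv2
from bench import sense, viewer, ctrl, finder
from scipy.spatial.transform import Rotation as R
def rot(s): q=s["ee_rot"]; return R.from_quat([q[1],q[2],q[3],q[0]])
def camT(n):
    i=viewer.camera_info(n)
    if "T" in i: return np.array(i["mtx"]),np.array(i["T"]),i
    s=sense(); T=np.eye(4); T[:3,:3]=rot(s).as_matrix(); T[:3,3]=s["tcp_pos"]
    return np.array(i["mtx"]),T@np.array(i["T_tool_cam"]),i
def ray(n,px):
    K,T,i=camT(n); d=np.array(i.get("dist",np.zeros(5)),float)
    u=cv2.undistortPoints(np.array([[px]],float),K,d)[0,0]
    v=T[:3,:3]@np.array([u[0],-u[1],-1]); return T[:3,3],v
def onz(n,px,z):
    o,v=ray(n,px); return o+v*(z-o[2])/v[2]
def tri(obs):
    A=np.zeros((3,3));b=np.zeros(3)
    for o,v in obs:
        v=v/np.linalg.norm(v);P=np.eye(3)-np.outer(v,v);A+=P;b+=P@o
    x=np.linalg.solve(A,b); return x
def proj(n,p):
    K,T,i=camT(n); c=np.linalg.inv(T)@np.append(p,1); 
    return cv2.projectPoints(np.array([[c[0],-c[1],-c[2]]]),np.zeros(3),np.zeros(3),K,np.array(i.get("dist",np.zeros(5)),float))[0][0,0]
E
python3 - <<'E'
from h import *
s=sense(); print(s["tcp_pos"],s["ee_rot"],s["grip_width"])
for n in ("scene","side","wrist"):
    im=viewer.read_camera(n); cv2.imwrite(f"pics/{n}0.png",im[:,:,::-1]); i=viewer.camera_info(n); print(n,{k:np.round(v,3).tolist() if not isinstance(v,str) else v for k,v in i.items()})
    for k in ("carrier_center","station","hinge","pocket","lip_edge","flipper_bar","nest","catch_edge","beaker","stock_bottle","blue_cup"):
        r=finder.landmark_of(n,k); print(k,[(np.round(a["pixel"]).tolist(),round(a["p"],2)) for a in r[:4]])
E
```

```text
pics
[ 0.17498861 -0.67738183  0.21332402] [-5.25741760e-04  9.92020419e-01  1.26076203e-01 -5.56651650e-05] 0.09099426855635404
scene {'mtx': [[520.559, 0.0, 280.605], [0.0, 520.559, 207.284], [0.0, 0.0, 1.0]], 'T': [[0.668, 0.301, -0.681, -0.549], [-0.745, 0.28, -0.606, -0.911], [0.008, 0.912, 0.411, 0.754], [0.0, 0.0, 0.0, 1.0]]}
carrier_center [([220.0, 214.0], 0.78), ([394.0, 248.0], 0.48), ([359.0, 229.0], 0.32)]
station [([307.0, 261.0], 0.92), ([216.0, 214.0], 0.21)]
hinge [([311.0, 242.0], 0.9)]
pocket [([292.0, 226.0], 0.7)]
lip_edge [([303.0, 235.0], 0.82)]
flipper_bar [([268.0, 211.0], 0.97)]
nest [([328.0, 252.0], 0.7)]
catch_edge [([284.0, 219.0], 0.55)]
beaker [([357.0, 230.0], 0.62)]
stock_bottle [([290.0, 207.0], 0.57)]
blue_cup [([394.0, 244.0], 0.92)]
side {'mtx': [[384.092, 0.0, 279.192], [0.0, 384.092, 212.675], [0.0, 0.0, 1.0]], 'T': [[-0.428, -0.776, 0.464, 1.048], [0.904, -0.367, 0.22, 0.325], [-0.0, 0.513, 0.858, 0.953], [0.0, 0.0, 0.0, 1.0]]}
carrier_center [([423.0, 218.0], 0.85), ([347.0, 222.0], 0.74)]
station [([228.0, 176.0], 0.86), ([230.0, 161.0], 0.69)]
hinge [([229.0, 162.0], 0.77)]
pocket [([245.0, 168.0], 0.87)]
lip_edge []
flipper_bar [([275.0, 173.0], 0.65)]
nest []
catch_edge [([261.0, 170.0], 0.73)]
beaker [([188.0, 240.0], 0.75)]
stock_bottle [([280.0, 289.0], 0.67)]
blue_cup [([143.0, 229.0], 0.74)]
wrist {'mtx': [[291.944, 0.0, 277.724], [0.0, 291.944, 212.037], [0.0, 0.0, 1.0]], 'T_tool_cam': [[0.001, 0.968, 0.249, 0.07], [1.0, -0.001, 0.0, -0.0], [0.001, 0.249, -0.968, -0.171], [0.0, 0.0, 0.0, 1.0]]}
carrier_center []
station []
hinge []
pocket []
lip_edge []
flipper_bar []
nest []
catch_edge []
beaker []
stock_bottle []
blue_cup []
```

View pics/scene0.png

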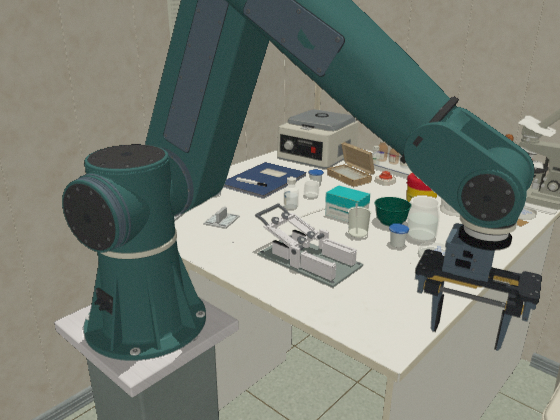

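View pics/side0.png

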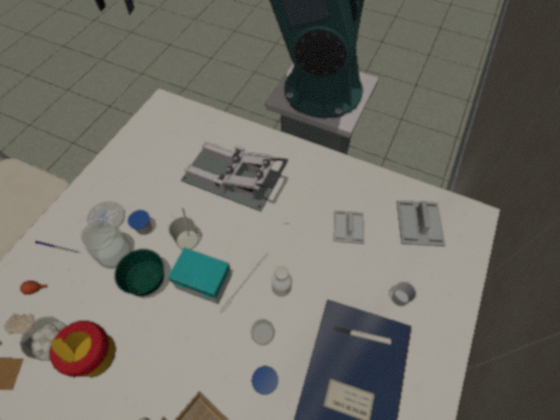

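The scene view shows the station at about (310,255) with the flipper raised to the left and one carrier at (220,216). The side view shows the station at (235,170), the small carrier at (348,226) and the large one at (420,222).

```bash
python3 - <<'E'
from h import *
P={"station":((307,261),(228,176)),"hinge":((311,242),(229,162)),"pocket":((292,226),(245,168)),"bar":((268,211),(275,173)),"catch":((284,219),(261,170)),"car":((220,214),(347,222)),"beaker":((357,230),(188,240)),"cup":((394,244),(143,229)),"bottle":((290,207),(280,289))}
for k,(a,b) in P.items(): print(k,np.round(tri([ray("scene",a),ray("side",b)]),3))
print(onz("side",(347,222),.02),onz("side",(423,218),.02),onz("scene",(220,214),.02))
E
```

```text
station [ 0.477 -0.111 -0.001]
hinge [ 0.475 -0.111  0.063]
pocket [ 0.485 -0.043  0.086]
bar [0.478 0.048 0.107]
catch [ 0.484 -0.001  0.096]
car [0.487 0.274 0.021]
beaker [ 0.724 -0.106  0.007]
cup [ 0.742 -0.237 -0.002]
bottle [ 0.736  0.183 -0.006]
[0.4911235  0.27011226 0.02      ] [0.38776248 0.45833511 0.02      ] [0.48818419 0.28260161 0.02      ]
```

```bash
python3 -m handwheel '[[1,0.27,0.63,0.137,0,0,-0.25],[1,0.27,0.63,0.137,0,0,-0.25],[1,0.27,0.63,0.137,0,0,-0.25],[1,0.27,0.63,0.137,0,0,-0.25],[1,0.27,0.63,0.137,0,0,-0.25],[1,0.27,0.63,0.137,0,0,-0.25],[1,0.27,0.63,0.137,0,0,-0.25],[1,0.27,0.63,0.137,0,0,-0.25],[1,0.27,0.63,0.137,0,0,-0.25],[1,0.27,0.63,0.137,0,0,-0.25],[1,0.27,0.63,0.137,0,0,-0.25],[1,0.27,0.63,0.137,0,0,-0.25]]'
```

```text
time_s: 3.0
tcp_pos: [0.4071, -0.135, 0.3323]
ee_rot: [0.0, 1.0, 0.001, 0.0]
force: [0.6, -0.9, 0.4]
grip_width: 0.0914
gripper_force: 0.0
```

```bash
python3 -m handwheel '[[1,0.04,0.085,0.02,0,0,0],[1,0.04,0.085,0.02,0,0,0],[1,0.04,0.085,0.02,0,0,0],[1,0.04,0.085,0.02,0,0,0]]'; python3 - <<'E'
from h import *
s=sense(); print(s["tcp_pos"],s["time_s"])
ims={n:viewer.read_camera(n) for n in ("wrist","scene","side")}
cv2.imwrite("pics/w1.png",ims["wrist"][:,:,::-1])
Z={"carrier_center":.02,"station":0,"hinge":.06,"nest":.05}
for k in ("carrier_center","station","hinge","pocket","lip_edge","flipper_bar","nest","catch_edge"):
    d={}
    for n in ("wrist","scene","side"):
        r=finder.landmark_of(n,k); d[n]=r
        if n=="wrist" and k in Z: print(k,"onz",[np.round(onz(n,a["pixel"],Z[k]),4).tolist() for a in r if a["p"]>.3])
        print(k,n,[(np.round(a["pixel"],1).tolist(),round(a["p"],2)) for a in r[:3]])
    o=[ray(n,r[0]["pixel"]) for n,r in d.items() if r]
    if len(o)>1: print("   TRI",np.round(tri(o),4))
E
```

```text
time_s: 3.4
tcp_pos: [0.4469, -0.0513, 0.3516]
ee_rot: [0.0, 1.0, 0.003, 0.0]
force: [-0.2, 0.2, -0.0]
grip_width: 0.0912
gripper_force: 0.0
[ 0.44694662 -0.05126088  0.35160367] 3.4
carrier_center onz [[0.4945, 0.281, 0.02]]
carrier_center wrist [([79.9, 149.7], 0.79), ([352.4, 161.1], 0.21)]
carrier_center scene [([217.0, 215.8], 0.89)]
carrier_center side [([348.4, 224.3], 0.68), ([420.8, 218.9], 0.58)]
   TRI [0.4892 0.2839 0.0129]
station onz []
station wrist []
station scene [([308.2, 258.9], 0.91)]
station side [([230.5, 177.2], 0.71), ([230.0, 161.4], 0.59)]
   TRI [ 0.4825 -0.1043  0.0018]
hinge onz [[0.4765, -0.0044, 0.06], [0.481, -0.1066, 0.06]]
hinge wrist [([247.5, 163.3], 0.74), ([312.7, 160.6], 0.58)]
hinge scene [([311.3, 243.0], 0.76), ([356.2, 232.1], 0.23)]
hinge side [([230.1, 162.5], 0.71), ([280.6, 174.2], 0.29)]
   TRI [ 0.4873 -0.0669  0.0676]
pocket wrist []
pocket scene [([292.1, 229.4], 0.82)]
pocket side [([248.9, 167.5], 0.73), ([227.0, 159.5], 0.36)]
   TRI [ 0.4772 -0.0416  0.0776]
lip_edge wrist [([296.9, 162.0], 0.95)]
lip_edge scene [([302.8, 235.3], 0.57), ([396.1, 245.7], 0.55)]
lip_edge side [([235.5, 167.3], 0.69)]
   TRI [ 0.4824 -0.0802  0.0683]
flipper_bar wrist [([201.6, 166.4], 0.85)]
flipper_bar scene [([264.8, 212.6], 0.72)]
flipper_bar side [([278.1, 171.1], 0.85)]
   TRI [0.472  0.0544 0.1048]
nest onz [[0.4781, -0.1705, 0.05]]
nest wrist [([352.1, 162.2], 0.72)]
nest scene [([327.9, 250.4], 0.76)]
nest side [([210.9, 158.8], 0.57)]
   TRI [ 0.4801 -0.1693  0.0545]
catch_edge wrist [([247.3, 162.9], 0.77)]
catch_edge scene [([282.8, 218.4], 0.57)]
catch_edge side [([260.3, 171.5], 0.73), ([279.3, 289.0], 0.37)]
   TRI [ 0.4827 -0.0027  0.0947]
```

View pics/w1.png

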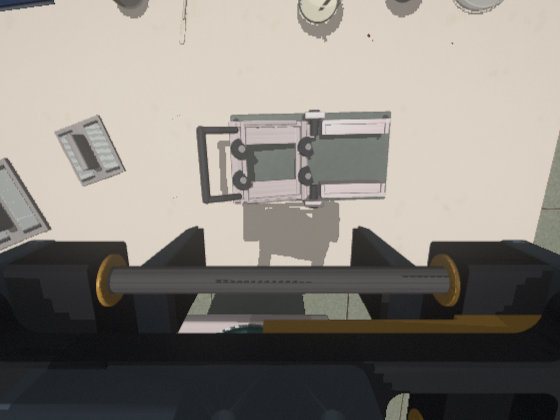

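The wrist view shows the bar at (203,165), the hinge at (313,158), the nest to its right and the small carrier at (90,150), turned by about 24°. The large look-alike is at the far left.

```bash
python3 -m handwheel '[[0,0.027,0.109,-0.12,0,0,0.03],[0,0.027,0.109,-0.2,0,0,0.03],[0,0.027,0.109,-0.222,0,0,0.03],[0,0.027,0.109,-0.222,0,0,0.03],[0,0.027,0.109,-0.222,0,0,0.03],[0,0.027,0.109,-0.222,0,0,0.03],[0,0.027,0.110,-0.24,0,0,0.03],[0,0.027,0.111,-0.255,0,0,0.03],[0,0.027,0.112,-0.27,0,0,0.03],[0,0.027,0.112,-0.28,0,0,0.03],[0,0.027,0.112,-0.284,0,0,0.03],[0,0.027,0.112,-0.284,0,0,0.03]]' 10
```

```text
time_s: 5.95
tcp_pos: [0.4749, 0.0584, 0.0684]
ee_rot: [0.001, 1.0, 0.017, 0.001]
force: [4.0, -19.4, -9.9]
grip_width: 0.012
gripper_force: 10.0
```

```bash
python3 -m handwheel '[[0,0,-0.003,0,0,0,0],[0,0,-0.003,-0.007,0,0,0],[0,0,-0.0025,-0.014,0,0,0],[0,0,-0.002,-0.021,0,0,0],[0,0,-0.002,-0.027,0,0,0],[0,0,-0.002,-0.027,0,0,0]]'
```

```text
time_s: 6.55
tcp_pos: [0.4748, 0.0588, 0.0416]
ee_rot: [-0.001, 1.0, 0.016, 0.001]
force: [0.7, 20.7, -5.3]
grip_width: 0.0154
gripper_force: 10.0
```

```bash
python3 -m handwheel '[[0,0,0,-0.003,0,0,0],[0,0,0,-0.006,0,0,0],[0,0,0,-0.006,0,0,0]]'; python3 - <<'E'
from h import *
im=viewer.read_camera("wrist"); a=im
im=viewer.read_camera("side")[110:230,170:350]
cv2.imwrite("pics/w2.png",np.vstack([a[:,:,::-1][:300],cv2.resize(im,(560,373))[:300,:,::-1]]))
E
```

```text
time_s: 6.85
tcp_pos: [0.4749, 0.0588, 0.0361]
ee_rot: [-0.001, 1.0, 0.016, 0.001]
force: [-1.6, 19.8, -1.1]
grip_width: 0.0157
gripper_force: 10.0
```

View pics/w2.png

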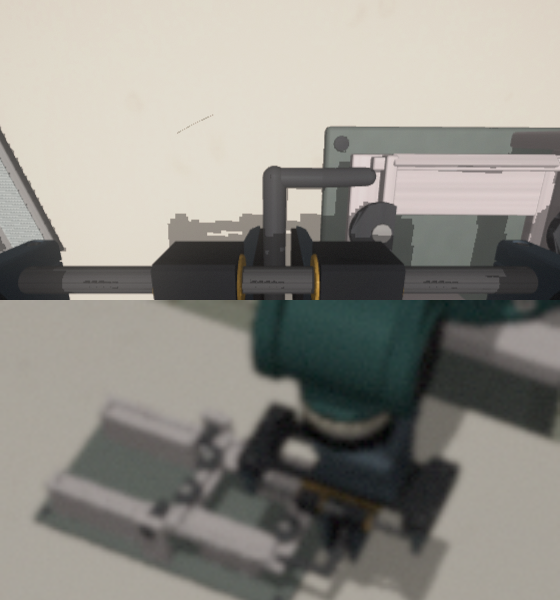

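```bash
python3 -m handwheel '[[0.5,0,0,0,0,0,0],[0.5,0,0,0,0,0,0],[0.5,0,0,0,0,0,0],[0.5,0,0,0.05,0,0,0],[0,0,0,0.07,0,0,0],[0,0,0,0.07,0,0,0],[0,0,0,0.07,0,0,0],[0,0,0,0.07,0,0,0],[0,0,0,0.05,0,0,0],[0,0,0,0.04,0,0,0],[0,0,0,0.034,0,0,0],[0,0,0,0.03,0,0,0]]';python3 -m handwheel '[[0,0,0,-0.002,0,0,0],[0,0,0,-0.002,0,0,0]]'
```

```text
time_s: 8.15
tcp_pos: [0.4735, 0.0579, 0.0649]
ee_rot: [0.0, 1.0, 0.016, -0.001]
force: [-31.4, -4.1, 99.8]
grip_width: 0.0004
gripper_force: 49.9
time_s: 8.35
tcp_pos: [0.4735, 0.058, 0.065]
ee_rot: [0.0, 1.0, 0.017, -0.002]
force: [-30.2, -4.3, 82.0]
grip_width: 0.0004
gripper_force: 40.9
```

```bash
python3 -m handwheel '[[1,0,0,0.05,0,0,0],[1,0,0,0.1,0,0,0],[1,-0.02,0.03,0.15,0,0,0],[1,-0.03,0.03,0.2,0,0,0],[1,-0.03,0.03,0.265,0,0,0],[1,-0.03,0.03,0.265,0,0,0],[1,-0.03,0.03,0.265,0,0,0]]'; cat > fit.py <<'E'
from h import *
from scipy.optimize import least_squares
off={"hinge":(0,0),"pocket":(64,-5),"lip_edge":(29,5),"catch_edge":(108.5,5),"flipper_bar":(168,0),"nest":(-64,-10),"station":(0,-60)}
obs=[]
for n in ("wrist","scene","side"):
    im=viewer.read_camera(n); cv2.imwrite(f"pics/fit_{n}.png",im[:,:,::-1])
    for k in off:
        for a in finder.landmark_of(n,k)[:1]:
            if a["p"]>.5: obs.append((n,k,np.array(a["pixel"])))
    for a in finder.landmark_of(n,"carrier_center"):
        if a["p"]>.3: print("carrier",n,np.round(a["pixel"]),round(a["p"],2),np.round(onz(n,a["pixel"],.02),4))
def pt(p,k,th=0):
    u,w=np.array(off[k])/1000
    if k not in("nest","station","hinge"): u,w=u*np.cos(th)-w*np.sin(th),u*np.sin(th)+w*np.cos(th)
    return np.array([p[0]-u*np.sin(p[2]),p[1]+u*np.cos(p[2]),.06+w])
def f(p): return np.concatenate([(proj(n,pt(p,k,p[3]))-px)/(2 if n=="wrist" else 1.5) for n,k,px in obs]+[[ (p[3]-0)/.3]])
r=least_squares(f,[.48,-.107,.02,0.0],loss="soft_l1"); print("x,y,yaw,th",np.round(r.x,4),"cost",r.cost)
for n,k,px in obs: print(n,k,np.round(px),np.round(proj(n,pt(r.x,k,r.x[3]))-px,1))
for k in ("pocket","flipper_bar","nest"): print(k,np.round(pt(r.x,k,0),4))
E
python3 fit.py; python3 - <<'E'
from h import *
print(sense()["tcp_pos"])
for a in finder.silhouettes("wrist","carrier_center"):
    m=a["pixels"].astype(np.uint8); c=max(cv2.findContours(m,0,2)[0],key=cv2.contourArea)
    print(a["p"],a["pixel"],cv2.minAreaRect(c))
    q=cv2.boxPoints(cv2.minAreaRect(c)); w=np.array([onz("wrist",x,.006)[:2] for x in q]); print(np.round(w,3).tolist(),np.linalg.norm(w[1]-w[0]),np.linalg.norm(w[2]-w[1]))
im=cv2.imread("pics/fit_wrist.png"); cv2.imwrite("pics/w3.png",im[60:320])
E
```

```text
time_s: 9.05
tcp_pos: [0.4454, 0.0884, 0.3316]
ee_rot: [-0.0, 1.0, 0.017, 0.003]
force: [-0.3, -0.2, -1.1]
grip_width: 0.0535
gripper_force: 0.0
carrier wrist [ 56. 208.] 0.96 [0.3846 0.4596 0.02  ]
carrier scene [217. 213.] 0.73 [0.4862 0.2963 0.02  ]
carrier side [421. 219.] 0.8 [0.3926 0.4533 0.02  ]
carrier side [348. 224.] 0.69 [0.4949 0.2748 0.02  ]
x,y,yaw,th [ 0.4787 -0.1063  0.0162 -0.067 ] cost 64.33046304014239
wrist hinge [405. 167.] [ 4.3 -0.7]
wrist pocket [394. 162.] [-28.8   2.6]
wrist lip_edge [390. 169.] [-0.  -3.2]
wrist catch_edge [339. 164.] [-3.2  0.9]
wrist flipper_bar [296. 164.] [-0.1 -0.6]
wrist nest [445. 166.] [ 3.1 -0.5]
wrist station [394. 160.] [-0.   2.4]
scene hinge [311. 242.] [-1.5 -0.1]
scene pocket [292. 239.] [ 0.7 -1.1]
scene lip_edge [303. 237.] [-1.9  0.2]
scene catch_edge [278. 229.] [2.3 1.5]
scene flipper_bar [265. 228.] [ 0.8 -0.3]
scene nest [293. 235.] [34.7 16.9]
scene station [308. 262.] [ 0.7 -2.3]
side hinge [227. 162.] [2.8 2.3]
side pocket [250. 173.] [-1.4  0.2]
side lip_edge [236. 167.] [ 2.4 -0.5]
side catch_edge [264. 178.] [-0
[... 220 characters left out ...]
.44384798 0.08801675 0.32753627]
0.78 [165.8, 147.0] ((165.9309539794922, 149.17532348632812), (64.93894958496094, 51.20005416870117), 69.86369323730469)
[[0.52, 0.33], [0.55, 0.25], [0.454, 0.218], [0.421, 0.301]] 0.08474496745998517 0.10150057715804238
0.68 [66.3, 205.1] ((66.41778564453125, 203.29730224609375), (90.879638671875, 68.614501953125), 62.949398040771484)
[[0.431, 0.533], [0.486, 0.422], [0.348, 0.369], [0.284, 0.486]] 0.12372600324892598 0.1481941600965258
0.42 [363.2, 145.0] ((354.1634521484375, 164.2314453125), (124.82129669189453, 82.20040130615234), 0.795723557472229)
[[0.401, 0.064], [0.537, 0.068], [0.542, -0.134], [0.406, -0.153]] 0.13616836177563282 0.20184688298594675
```

View pics/w3.png

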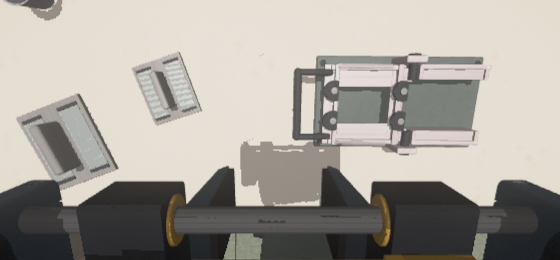

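The wrist view now shows the flipper flat, with its bar at column 297. The small carrier is at (166,147) and measures 85 × 101 mm, which confirms the size; it is turned by about 17°.

```bash
python3 - <<'E'
from h import *
def yaw(a,b,z):
    A,B=onz("wrist",a,z),onz("wrist",b,z); d=A-B; return round(float(np.arctan2(d[1],d[0])),4),np.round((A+B)/2,4)
print(yaw((483,117),(474,206),.01),yaw((415,118),(405,211),.06),yaw((297,130),(297,198),.06))
im=cv2.imread("pics/fit_wrist.png");print(sense()["ee_rot"])
c=cv2.resize(im[100:225,280:500],None,fx=3.6,fy=3.6,interpolation=2)
d=cv2.resize(im[100:200,110:220],None,fx=3.6,fy=3.6,interpolation=2)
cv2.imwrite("pics/c4.png",c)
E
```

```text
(0.1033, array([ 0.483 , -0.2428,  0.01  ])) (0.0387, array([ 0.478 , -0.1075,  0.06  ])) (0.0506, array([0.4743, 0.0607, 0.06  ]))
[ 6.60061901e-06  9.99865811e-01  1.63816569e-02 -2.57232823e-05]
```

View pics/c4.png

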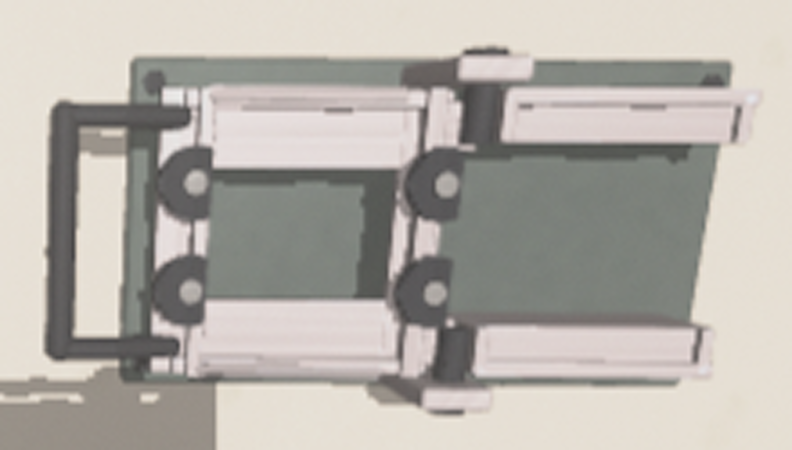

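The zoomed view shows the catches with their flats facing the pocket, so they are open, at crop (196,182) and (190,290). The lips are at (449,182) and (435,292), and the flipper is down.

```bash
python3 - <<'E'
from h import *
def px(c): return (c[0]/3.6+280-.36,c[1]/3.6+100-.36)
def yaw(n,a,b,z):
    A,B=onz("wrist",px(a),z),onz("wrist",px(b),z); d=A-B; print(n,round(float(np.arctan2(d[1],d[0])),4),np.round((A+B)/2,4),round(np.linalg.norm(d),4))
yaw("bar",(63,110),(60,350),.06);yaw("baseR",(730,62),(676,383),.01);yaw("baseL",(133,60),(122,380),.01)
yaw("top",(133,60),(730,62),.01)
yaw("bot",(122,380),(676,383),.01)
yaw("lips",(449,182),(435,292),.069);yaw("catch",(196,182),(190,290),.069);yaw("knob",(488,52),(443,405),.06)
E
```

```text
bar 0.0377 [0.475  0.0612 0.06  ] 0.0983
baseR 0.0325 [ 0.4829 -0.2366  0.01  ] 0.146
baseL 0.0312 [0.475  0.0277 0.01  ] 0.1454
top 1.6017 [ 0.5518 -0.1021  0.01  ] 0.2644
bot 1.5995 [ 0.4061 -0.1068  0.01  ] 0.2646
lips 0.0124 [ 0.4794 -0.0925  0.069 ] 0.0443
catch 0.0256 [0.4763 0.0084 0.069 ] 0.0434
knob 0.0175 [ 0.4797 -0.1056  0.06  ] 0.1446
```

```bash
python3 -m handwheel '[[1,0,0.19,-0.12,0,0,0.27],[1,0,0.19,-0.12,0,0,0.27],[1,0,0.19,-0.12,0,0,0.27],[1,0,0.19,-0.12,0,0,0.27],[1,0,0.19,-0.12,0,0,0.27],[1,0,0.19,-0.12,0,0,0.27]]'; cat > car.py <<'E'
from h import *
s=sense(); print(s["tcp_pos"],"tool yaw",np.arctan2(*rot(s).as_matrix()[1::-1,0]))
im=viewer.read_camera("wrist"); cv2.imwrite("pics/car.png",im[:,:,::-1])
print("lm",[(a["pixel"],round(a["p"],2),np.round(onz("wrist",a["pixel"],.02),4)) for a in finder.landmark_of("wrist","carrier_center")])
for a in finder.silhouettes("wrist","carrier_center"):
    m=a["pixels"].astype(np.uint8); c=max(cv2.findContours(m,0,2)[0],key=cv2.contourArea)
    g=np.array([onz("wrist",x,.006)[:2]*1000 for x in c[:,0].astype(float)],np.float32)
    r=cv2.minAreaRect(g); q=cv2.boxPoints(r); print(round(a["p"],2),a["pixel"],r); 
E
python3 car.py
```

```text
time_s: 11.05
tcp_pos: [0.4428, 0.2797, 0.2054]
ee_rot: [0.0, 0.988, 0.152, -0.001]
force: [-0.7, 0.3, 0.6]
grip_width: 0.0915
gripper_force: 0.0
[0.44276062 0.27970916 0.2054143 ] tool yaw 0.3053067357659508
lm [([126.4, 194.1], 0.73, array([0.3876, 0.4588, 0.02  ])), ([288.3, 156.9], 0.57, array([0.4919, 0.2801, 0.02  ]))]
0.71 [132.8, 187.8] ((392.876708984375, 453.58013916015625), (142.7542266845703, 122.2537841796875), 22.027259826660156)
0.6 [288.5, 153.9] ((491.82568359375, 275.0881042480469), (102.98217010498047, 84.70584106445312), 19.742473602294922)
```

View pics/car.png

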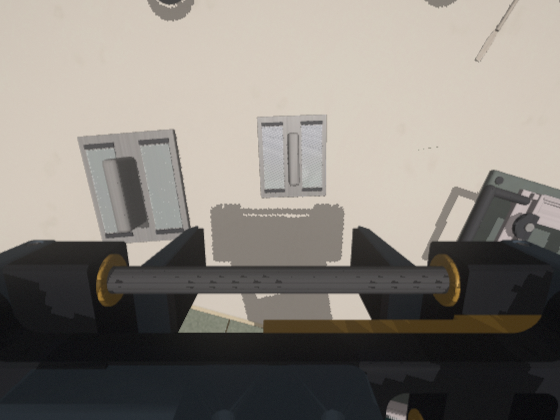

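The close view shows the small carrier with corners (258,116), (327,115), (325,196) and (262,198). Its fin is centred at (293.5,159), and the carrier is nearly square to the gripper.

```bash
python3 - <<'E'
from h import *
q=np.array([onz("wrist",p,.006)[:2] for p in ((258,116),(327,115),(325,197),(262,198))]);print(q,q.mean(0))
for a,b in((0,3),(1,2)): d=q[a]-q[b]; print(np.arctan2(d[1],d[0]),np.linalg.norm(d))
for z in(.03,.04):
    A,B=onz("wrist",(293.2,133),z),onz("wrist",(294,185),z); d=A-B; print((A+B)/2,np.arctan2(d[1],d[0]),np.linalg.norm(d))
print(sense()["ee_rot"])
E
```

```text
[[0.52717653 0.32931171]
 [0.55341094 0.24961168]
 [0.45699333 0.21758929]
 [0.43113547 0.29548812]] [0.49217907 0.2730002 ]
0.33861417048907927 0.10182298993042657
0.3206597175277069 0.10159620513219329
[0.49176925 0.27338157 0.03      ] 0.3333708592122175 0.060565127395800174
[0.49231807 0.27411242 0.04      ] 0.3333708592122168 0.0588303134179923
[2.34393626e-05 9.88554876e-01 1.50861700e-01 6.45485382e-05]
```

```bash
python3 -m handwheel '[[0.6,0.049,-0.0065,-0.05,0,0,0.03],[0.6,0.049,-0.0065,-0.1,0,0,0.03],[0.6,0.049,-0.0065,-0.14,0,0,0.03],[0.6,0.049,-0.0065,-0.165,0,0,0.03],[0.6,0.049,-0.0065,-0.181,0,0,0.03],[0.6,0.049,-0.0065,-0.181,0,0,0.03],[0,0.049,-0.0065,-0.181,0,0,0.03],[0,0.049,-0.0065,-0.181,0,0,0.03],[0,0.049,-0.0065,-0.181,0,0,0.03],[0,0.049,-0.0065,-0.181,0,0,0.03],[0,0.049,-0.0065,-0.181,0,0,0.03]]' 40
```

```text
time_s: 12.3
tcp_pos: [0.4931, 0.2718, 0.0271]
ee_rot: [-0.0, 0.986, 0.166, 0.0]
force: [-0.2, 1.4, 0.4]
grip_width: 0.0176
gripper_force: 0.5
```

```bash
python3 -m handwheel '[[0,0,0,0,0,0,0],[0,0,0,0,0,0,0],[0,0,0,0,0,0,0]]' ; python3 -m handwheel '[[0,0,0,0.03,0,0,0],[0,0,0,0.06,0,0,0],[0,0,0,0.1,0,0,-0.1],[0,0,0,0.12,0,0,-0.2],[0,0,0,0.13,0,0,-0.302],[0,0,0,0.13,0,0,-0.302],[0,0,0,0.13,0,0,-0.302]]'; python3 - <<'E'
from h import *
s=sense(); print(s["tcp_pos"],rot(s).as_matrix().round(4))
im=viewer.read_camera("side");sc=viewer.read_camera("scene");w=viewer.read_camera("wrist")
a=cv2.resize(im[120:260,270:410],(400,400));b=cv2.resize(sc[150:250,170:270],(400,400))
cv2.imwrite("pics/g.png",np.hstack([a,b])[:,:,::-1]); cv2.imwrite("pics/gw.png",w[:,:,::-1])
E
```

```text
time_s: 12.6
tcp_pos: [0.4931, 0.2717, 0.0269]
ee_rot: [-0.0, 0.986, 0.166, 0.0]
force: [-1.8, 0.7, 7.1]
grip_width: 0.0117
gripper_force: 40.0
time_s: 13.3
tcp_pos: [0.4925, 0.2714, 0.156]
ee_rot: [0.0, 1.0, 0.017, -0.0]
force: [0.4, -0.9, -1.3]
grip_width: 0.0117
gripper_force: 40.0
[0.49249847 0.27136602 0.15597609] [[ 9.994e-01  3.390e-02 -5.000e-04]
 [ 3.390e-02 -9.994e-01 -3.000e-04]
 [-5.000e-04  2.000e-04 -1.000e+00]]
```

View pics/g.png

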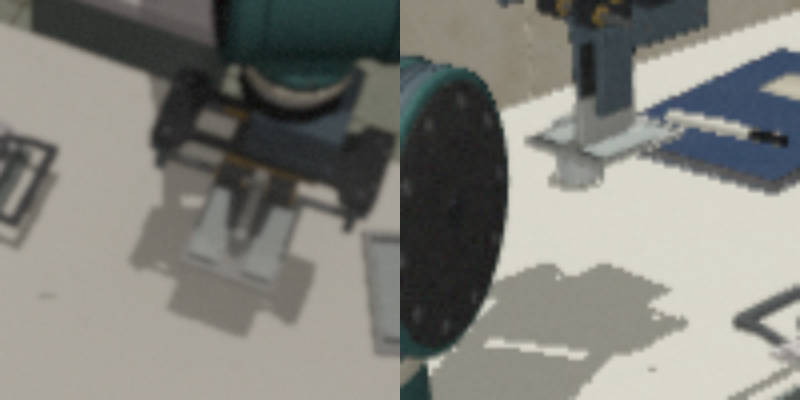

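The side and scene crops show the carrier hanging level from the fin, gripped across it.

```bash
python3 -m handwheel '[[0,-0.0155,-0.309,0.02,0,0,0],[0,-0.0155,-0.309,0.02,0,0,0],[0,-0.0155,-0.309,0.02,0,0,0],[0,-0.0155,-0.309,0.02,0,0,0],[0,-0.0155,-0.309,0.02,0,0,0],[0,-0.0155,-0.309,0.02,0,0,0],[0,-0.0155,-0.309,0,0,0,0],[0,-0.0155,-0.309,-0.03,0.227,0.007,-0.004],[0,-0.0155,-0.309,-0.03,0.227,0.007,-0.004],[0,-0.0155,-0.309,-0.03,0.227,0.007,-0.004]]'; python3 - <<'E'
from h import *
s=sense(); print(s["tcp_pos"],rot(s).as_matrix().round(4))
w=viewer.read_camera("wrist"); cv2.imwrite("pics/p1.png",cv2.resize(w[40:300,140:440],None,fx=2.3,fy=2.3)[:,:,::-1])
E
```

```text
time_s: 14.45
tcp_pos: [0.4766, -0.0386, 0.1251]
ee_rot: [-0.114, 0.993, 0.012, -0.003]
force: [0.2, -0.0, -1.0]
grip_width: 0.0117
gripper_force: 40.0
[ 0.47659558 -0.03857769  0.12507412] [[ 0.9997  0.0239 -0.0086]
 [ 0.0252 -0.9735  0.2272]
 [-0.0029 -0.2273 -0.9738]]
```

View pics/p1.png

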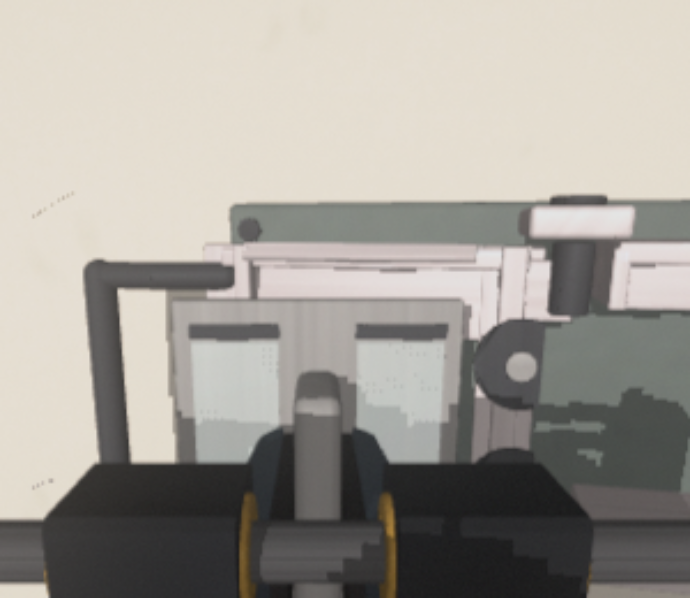

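The wrist view shows the carrier's +x edge at crop row 299 (full row 170), the base plate's edge at row 205, the +x side wall at rows 245 to 270, and a lip disc at (520,367).

```bash
python3 - <<'E'
from h import *
s=sense(); Rm=rot(s).as_matrix(); t=np.array(s["tcp_pos"])
c=lambda p:np.round((np.array(p)-[140,40])*2.3+.6,0)
# carrier corners from TCP: tool x=carrier x, tool y=-carrier y, tool z=-carrier z
for x,y,z in((50,42,6),(50,-42,6),(30,0,34)): print("car",x,y,z,c(proj("wrist",t+Rm@np.array([x,-y,26.9-z])/1000)))
H=np.array([.479,-.107,0]);yw=.03;Rs=R.from_rotvec([0,0,yw]).as_matrix()
for n,p in {"base+":(75,135,10),"base0":(75,0,10),"wall in":(52,64,61),"wall in far":(52,100,61),"wall floor":(52,64,55),"lip disc c?":(22,20,69),"bar+x":(49,168,60),"bar0":(20,168,66)}.items(): print(n,c(proj("wrist",H+Rs@np.array(p)/1000)))
E
```

```text
car 50 42 6 [171. 296.]
car 50 -42 6 [466. 297.]
car 30 0 34 [319. 388.]
base+ [228. 211.]
base0 [559. 209.]
wall in [374. 277.]
wall in far [273. 276.]
wall floor [376. 276.]
lip disc c? [501. 374.]
bar+x [102. 281.]
bar0 [100. 359.]
```

```bash
python3 -m handwheel '[[0,0.0025,0.001,-0.01,0,0,0],[0,0.0025,0.001,-0.02,0,0,0],[0,0.0025,0.001,-0.027,0,0,0],[0,0.0025,0.001,-0.032,0,0,0],[0,0.0025,0.001,-0.032,0,0,0],[0,0.0025,0.001,-0.032,0,0,0]]'
```

```text
time_s: 15.1
tcp_pos: [0.4799, -0.0364, 0.0945]
ee_rot: [-0.113, 0.993, 0.013, -0.002]
force: [1.1, -0.6, -0.9]
grip_width: 0.0117
gripper_force: 40.0
```

```bash
python3 -m handwheel '[[0,0,-0.001,-0.002,0,0,0],[0,-0.0005,-0.001,-0.003,0,0,0],[0,-0.0005,-0.001,-0.003,0,0,0]]'
```

```text
time_s: 15.4
tcp_pos: [0.4793, -0.0375, 0.0915]
ee_rot: [-0.113, 0.993, 0.013, -0.002]
force: [-0.7, -0.2, -2.3]
grip_width: 0.0115
gripper_force: 40.0
```

```bash
python3 -m handwheel '[[0,0,-0.003,0,0,0,0],[0,0,-0.006,0,0,0,0],[0,0.0003,-0.009,0,0,0,0],[0,0.0003,-0.011,0,0,0,0],[0,0.0003,-0.011,0,0,0,0]]';python3 -m handwheel '[[0,0,-0.0015,-0.0005,0,0,0],[0,0,-0.003,-0.0005,0,0,0],[0,0,-0.003,-0.0005,0,0,0]]'
```

```text
time_s: 15.9
tcp_pos: [0.4797, -0.0487, 0.0916]
ee_rot: [-0.113, 0.993, 0.013, -0.002]
force: [-0.4, 0.7, -2.2]
grip_width: 0.0118
gripper_force: 40.0
time_s: 16.2
tcp_pos: [0.4796, -0.0499, 0.0915]
ee_rot: [-0.115, 0.993, 0.013, -0.002]
force: [1.7, 20.7, 9.0]
grip_width: 0.0117
gripper_force: 40.2
```

```bash
python3 -m handwheel '[[0,0,0.0023,-0.0019,-0.052,-0.0015,0],[0,0,0.0023,-0.0019,-0.052,-0.0015,0],[0,0,0.0046,-0.0045,-0.122,-0.004,0],[0,0,0.0046,-0.0045,-0.122,-0.004,0],[0,0,0.0062,-0.0066,-0.175,-0.005,0],[0,0,0.0062,-0.0066,-0.175,-0.005,0]]'
```

```text
time_s: 16.8
tcp_pos: [0.4795, -0.0443, 0.0844]
ee_rot: [-0.026, 1.0, 0.014, -0.0]
force: [-0.9, 1.9, 0.1]
grip_width: 0.0119
gripper_force: 40.0
```

```bash
python3 -m handwheel '[[0,0,0.0007,-0.0012,-0.026,-0.001,0],[0,0,0.0014,-0.0022,-0.052,-0.002,0],[0,0,0.0014,-0.0025,-0.052,-0.002,0],[0,0,0.0014,-0.0025,-0.052,-0.002,0]]'
```

```text
time_s: 17.2
tcp_pos: [0.4795, -0.0432, 0.082]
ee_rot: [-0.0, 1.0, 0.013, 0.0]
force: [-0.7, 8.2, 4.9]
grip_width: 0.0115
gripper_force: 40.0
```

```bash
python3 -m handwheel '[[0.3,0,0,0,0,0,0],[0.4,0,0,0,0,0,0],[0.5,0,0,0,0,0,0],[0.5,0,0,0.02,0,0,0],[0.5,0,0,0.06,0,0,0],[0.5,-0.02,0.02,0.1,0,0,0],[0.5,-0.035,0.04,0.14,0,0,0],[0.5,-0.035,0.06,0.16,0,0,0],[0.5,-0.035,0.06,0.16,0,0,0]]'; python3 - <<'E'
from h import *
s=sense(); print(s["tcp_pos"])
w=viewer.read_camera("wrist"); cv2.imwrite("pics/p2w.png",w[:,:,::-1])
A=cv2.resize(w[60:260,150:450],(600,400)); sd=viewer.read_camera("side"); cv2.imwrite("pics/p2.png",A[:,:,::-1])
for n in("wrist","side"): print([(a["pixel"],a["p"],np.round(onz(n,a["pixel"],.075),4)) for a in finder.landmark_of(n,"carrier_center")])
E
```

```text
time_s: 18.1
tcp_pos: [0.4459, 0.0174, 0.245]
ee_rot: [0.0, 1.0, 0.014, 0.003]
force: [-0.3, -0.2, -0.3]
grip_width: 0.0455
gripper_force: 0.0
[0.44592161 0.01736004 0.24500821]
[]
[([245.7, 165.0], 0.71, array([ 0.4712, -0.055 ,  0.075 ])), ([424.7, 216.2], 0.63, array([0.4194, 0.4531, 0.075 ]))]
```

View pics/p2.png

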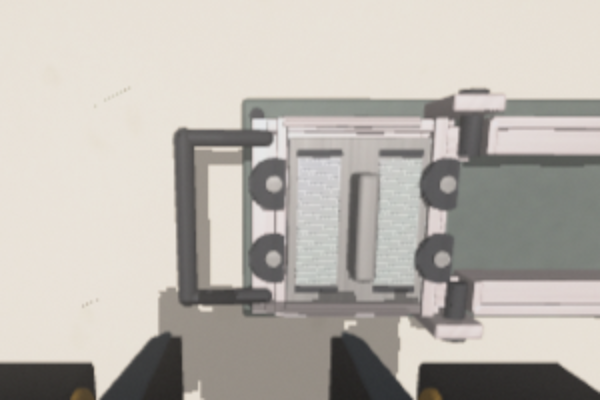

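The view shows the carrier lying flat in the pocket between the lips and the open catches. Next I take the bar.

```bash
python3 -m handwheel '[[0.38,0.03,0.044,-0.05,0,0,0],[0.38,0.03,0.044,-0.1,0,0,0],[0.38,0.03,0.044,-0.135,0,0,0],[0.38,0.03,0.044,-0.135,0,0,0],[0.38,0.03,0.044,-0.16,0,0,0],[0.38,0.03,0.044,-0.185,0,0,0],[0.38,0.03,0.044,-0.203,0,0,0],[0.38,0.03,0.044,-0.203,0,0,0]]'; python3 -m handwheel '[[0,0,0,0,0,0,0],[0,0,0,0,0,0,0],[0,0,0,0,0,0,0],[0,0,0,0,0,0,0],[0,0,0,0,0,0,0],[0,0,0,0,0,0,0]]' 15
```

```text
time_s: 19.1
tcp_pos: [0.4738, 0.0594, 0.0385]
ee_rot: [0.0, 1.0, 0.013, -0.001]
force: [0.2, -1.0, 0.6]
grip_width: 0.0345
gripper_force: 0.0
time_s: 19.7
tcp_pos: [0.4755, 0.0608, 0.0401]
ee_rot: [-0.0, 1.0, 0.013, 0.001]
force: [-1.5, 11.2, 8.2]
grip_width: 0.0115
gripper_force: 15.0
```

```bash
python3 -m handwheel '[[0,0,0,0.008,0,0,0],[0,0,-0.0012,0.02,0,0,0],[0,0,-0.0033,0.0334,0,0,0],[0,0.0002,-0.0075,0.0496,0,0,0],[0,0.0004,-0.0133,0.0654,0,0,0],[0,0.0006,-0.0206,0.0805,0,0,0],[0,0.0006,-0.0206,0.0805,0,0,0]]'; python3 - <<'E'
from h import *
for n in("wrist","scene","side"):
    viewer.read_camera(n)
    for k in("flipper_bar","pocket","carrier_center"): print(n,k,[(np.round(a["pixel"]).tolist(),round(a["p"],2)) for a in finder.landmark_of(n,k)[:2]])
t=.5
for k,(u,w) in {"bar":(.168,0),"pocket":(.064,-.005),"car":(.064,.015)}.items():
    p=np.array([.48,-.1065,.06])+[-.03*u,u*np.cos(t)-w*np.sin(t),u*np.sin(t)+w*np.cos(t)]; print(k,proj("scene",p).round(),proj("side",p).round())
E
```

```text
time_s: 20.4
tcp_pos: [0.4761, 0.0408, 0.1221]
ee_rot: [-0.002, 1.0, 0.013, 0.001]
force: [-5.5, 26.7, 14.9]
grip_width: 0.0117
gripper_force: 15.0
wrist flipper_bar [([277.0, 263.0], 0.71)]
wrist pocket []
wrist carrier_center [([418.0, 238.0], 0.56)]
scene flipper_bar [([270.0, 203.0], 0.65)]
scene pocket [([293.0, 227.0], 0.6)]
scene carrier_center [([292.0, 223.0], 0.58)]
side flipper_bar []
side pocket [([246.0, 165.0], 0.77)]
side carrier_center [([242.0, 162.0], 0.8), ([421.0, 215.0], 0.56)]
bar [271. 202.] [275. 163.]
pocket [294. 227.] [246. 165.]
car [297. 223.] [243. 160.]
```

```bash
python3 -m handwheel '[[0,0.0002,-0.0072,0.0151,0,0,0],[0,0.0005,-0.0174,0.0284,0,0,0],[0,0.0009,-0.0289,0.0407,0,0,0],[0,0.0012,-0.0415,0.0518,0,0,0],[0,0.0017,-0.0551,0.0616,0,0,0],[0,0.0021,-0.0697,0.0699,0,0,0],[0,0.0026,-0.085,0.0768,0,0,0],[0,0.003,-0.101,0.0821,0,0,0],[0,0.0035,-0.1173,0.0858,0,0,0],[0,0.004,-0.134,0.0878,0,0,0],[0,0.0045,-0.1508,0.0881,0,0,0],[0,0.0045,-0.1508,0.0881,0,0,0]]'
```

```text
time_s: 22.2
tcp_pos: [0.4803, -0.1127, 0.2089]
ee_rot: [0.001, 1.0, 0.013, 0.001]
force: [-2.8, -3.0, 11.5]
grip_width: 0.0114
gripper_force: 15.0
```

```bash
python3 -m handwheel '[[0,0.0005,-0.0167,-0.0006,0,0,0],[0,0.001,-0.0333,-0.0036,0,0,0],[0,0.0015,-0.0494,-0.0083,0,0,0],[0,0.002,-0.065,-0.0145,0,0,0],[0,0.0024,-0.0799,-0.0222,0,0,0],[0,0.0028,-0.094,-0.0314,0,0,0],[0,0.0032,-0.107,-0.042,0,0,0],[0,0.0036,-0.119,-0.0538,0,0,0],[0,0.0039,-0.1297,-0.0667,0,0,0],[0,0.0042,-0.139,-0.0806,0,0,0],[0,0.0042,-0.139,-0.0806,0,0,0]]'
```

```text
time_s: 23.3
tcp_pos: [0.4836, -0.2515, 0.1248]
ee_rot: [0.0, 1.0, 0.013, -0.0]
force: [-0.1, -4.2, -4.5]
grip_width: 0.0117
gripper_force: 15.0
```

```bash
python3 -m handwheel '[[0,0.0002,-0.0079,-0.0148,0,0,0],[0,0.0004,-0.0143,-0.0303,0,0,0],[0,0.0006,-0.0192,-0.0464,0,0,0],[0,0.0007,-0.0215,-0.056,0,0,0],[0,0.0007,-0.0226,-0.064,0,0,0],[0,0.0007,-0.0232,-0.070,0,0,0],[0,0.0007,-0.0236,-0.075,0,0,0],[0,0.0007,-0.024,-0.079,0,0,0],[0,0.0007,-0.024,-0.082,0,0,0],[0,0.0007,-0.024,-0.084,0,0,0],[0,0.0007,-0.024,-0.084,0,0,0]]';python3 -m handwheel '[[0,0,0,-0.001,0,0,0],[0,0,0,-0.003,0,0,0],[0,0,0,-0.003,0,0,0]]'
```

```text
time_s: 24.4
tcp_pos: [0.4846, -0.2748, 0.0427]
ee_rot: [0.001, 1.0, 0.014, 0.0]
force: [-4.1, -8.8, -5.2]
grip_width: 0.0118
gripper_force: 15.0
time_s: 24.7
tcp_pos: [0.4846, -0.2749, 0.0398]
ee_rot: [0.001, 1.0, 0.014, 0.0]
force: [-5.1, -8.7, -3.1]
grip_width: 0.0113
gripper_force: 15.0
```

```bash
python3 -m handwheel '[[0.38,0,0,0,0,0,0],[0.38,0,0,0,0,0,0],[0.38,0,0,0,0,0,0],[0.38,0,0,0.03,0,0,0],[0,0,0,0.06,0,0,0],[0,0,0,0.06,0,0,0],[0,0,0,0.06,0,0,0],[0,0,0,0.06,0,0,0],[0,0,0,0.04,0,0,0],[0,0,0,0.032,0,0,0],[0,0,0,0.028,0,0,0],[0,0,0,0.028,0,0,0]]';python3 -m handwheel '[[0,0,0,-0.001,0,0,0],[0,0,0,-0.002,0,0,0],[0,0,0,-0.002,0,0,0]]'
```

```text
time_s: 25.9
tcp_pos: [0.4842, -0.274, 0.0672]
ee_rot: [-0.0, 1.0, 0.013, -0.0]
force: [0.3, 0.5, 0.1]
grip_width: 0.0001
gripper_force: 0.0
time_s: 26.2
tcp_pos: [0.4849, -0.2744, 0.0662]
ee_rot: [0.0, 1.0, 0.013, 0.0]
force: [0.2, 0.1, -0.1]
grip_width: 0.0004
gripper_force: 0.1
```

```bash
python3 -m handwheel '[[0,0,0,-0.001,0,0,0],[0,0,0,-0.002,0,0,0],[0,0,0,-0.002,0,0,0]]'
```

```text
time_s: 26.5
tcp_pos: [0.4851, -0.2745, 0.0657]
ee_rot: [0.0, 1.0, 0.013, 0.0]
force: [-10.2, 6.3, 30.8]
grip_width: 0.0001
gripper_force: 15.5
```

```bash
python3 -m handwheel '[[0,0,0,0.03,0,0,0],[0,0,0,0.08,0,0,0],[0,-0.02,0,0.13,0,0,0],[0,-0.04,0,0.18,0,0,0],[0,-0.04,0.05,0.22,0,0,0],[0,-0.04,0.08,0.24,0,0,0],[0,-0.04,0.08,0.24,0,0,0],[0,-0.04,0.08,0.24,0,0,0]]'; python3 - <<'E'
from h import *
H=np.array([.480,-.1065,.06]); yw=.03; a=np.array([-np.sin(yw),np.cos(yw),0])
for k,(u,z) in {"flipper_bar":(-.168,0),"pocket":(-.064,.005),"carrier_center":(-.064,-.024),"lip_edge":(-.029,-.005),"catch_edge":(-.1085,-.005)}.items():
    p=H+a*u+[0,0,z]
    for n in("wrist","scene","side"):
        viewer.read_camera(n)
        print(k,n,"pred",proj(n,p).round(),[(np.round(b["pixel"]).tolist(),round(b["p"],2)) for b in finder.landmark_of(n,k)[:2]])
w=viewer.read_camera("wrist")
for b in finder.silhouettes("wrist","carrier_center")[:2]:
    g=np.array([onz("wrist",x[::-1],.056)[:2]*1000 for x in np.argwhere(b["pixels"]).astype(float)],np.float32); print(b["p"],len(g),cv2.minAreaRect(g))
print("nest",H-a*.064)
E
```

```text
time_s: 27.3
tcp_pos: [0.445, -0.1938, 0.3049]
ee_rot: [0.001, 1.0, 0.014, 0.001]
force: [0.3, 0.5, -1.4]
grip_width: 0.0006
gripper_force: 0.0
flipper_bar wrist pred [336. 161.] [([336.0, 162.0], 0.82), ([295.0, 160.0], 0.33)]
flipper_bar scene pred [361. 261.] [([362.0, 264.0], 0.57)]
flipper_bar side pred [180. 147.] [([177.0, 146.0], 0.55)]
pocket wrist pred [261. 160.] [([225.0, 158.0], 0.26)]
pocket scene pred [328. 247.] [([326.0, 249.0], 0.67)]
pocket side pred [210. 156.] [([207.0, 157.0], 0.88), ([188.0, 244.0], 0.35)]
carrier_center wrist pred [263. 159.] [([262.0, 158.0], 0.69)]
carrier_center scene pred [328. 256.] [([328.0, 258.0], 0.64)]
carrier_center side pred [211. 163.] [([422.0, 215.0], 0.87), ([210.0, 163.0], 0.67)]
lip_edge wrist pred [237. 160.] [([237.0, 161.0], 0.93)]
lip_edge scene pred [318. 246.] [([317.0, 244.0], 0.71)]
lip_edge side pred [221. 162.] [([220.0, 163.0], 0.92)]
catch_edge wrist pred [293. 160.] []
catch_edge scene pred [342. 256.] [([326.0, 255.0], 0.59), ([309.0, 258.0], 0.16)]
catch_edge side pred [197. 154.] []Traceback (most recent call last):
  File "<stdin>", line 10, in <module>
  File "h.py", line 15, in onz
    o,v=ray(n,px); return o+v*(z-o[2])/v[2]
        ~~~^^^^^^
  File "h.py", line 11, in ray
    K,T,i=camT(n); d=np.array(i.get("dist",np.zeros(5)),float)
          ~~~~^^^
  File "h.py", line 8, in camT
    s=sense(); T=np.eye(4); T[:3,:3]=rot(s).as_matrix(); T[:3,3]=s["tcp_pos"]
ValueError: time passes only in moves, steps and waits
```

```bash
python3 -c "
from bench import ctrl
print(ctrl.sign_off())"
```

```text
the job is handed in; nothing more can be done
None
```

I handed the job in at about 28 s: the flipper lies fully down on the nest side, pressed onto its stop. The camera detections put the carrier in the nest, within a pixel or two of where it should be; they can't confirm it dropped the last few millimetres, and sign-off returned no verdict.

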